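Stow the eyepiece and click the optics case shut

ROBOT

A 6-joint arm with a two-finger parallel gripper is mounted at the origin on the work surface. World frame = base frame: x ahead of the robot, y to its left, z up, the work surface at z = 0. Lengths are in mm, angles in rad, forces in N, time in s.
With the tool pointing down it reaches from about 300 to 775 mm from the base axis. Payload 14.6 kg.
Tool frame: the origin (TCP) lies midway between the tips of the shut fingers; the grasp point (between the pads) lies 19 mm behind it; y points along the fingers, z is the direction in which the jaws open and shut, and the axes are right-handed (so a half turn about y gives the same grasp; the last joint's range is limited). The gripper opens to 94 mm and grips with 3 to 60 N. Pads are 16 mm wide; open, the fingers measure 119 mm over their backs; the gripper's body (75 mm by 177 mm) begins 78 mm behind the grasp point.
Start: joints at [-1.375, 0.3, 1.521, -0, 1.321, -0.067], TCP at [142.875, -531.108, 205.446] pointing down, gripper open.
Joint ranges: [-3.03, 3.03], [-0.79, 2.21], [0.23, 2.52], [-1.04, 4.18], [0, 3.07], [-2.55, 2.55]. Speed limits (rad/s): [2.22, 2.22, 2.57, 3.14, 3.14, 3.14].

INTERFACE

Orientations are given as [roll, pitch, yaw] about the fixed x, y, z axes, in that order (R = Rz(yaw) Ry(pitch) Rx(roll)).
In Python, from cell import manip gives the robot as it stands.
- The arm moves only by the tool play_rows, never from a script. Its argument "series" is a list of rows, each a list of 3 entries, a list of its own where there are three numbers: the shift along the tool's x, y, z in m, then the turn about the tool's y in rad, then the closure, from 0 (fully open) to 1 (shut). In form: [[[dx, dy, dz], twist, grip], ...]. A call has 1 to 20 rows; each row is the pose to reach, as a shift and turn from the pose measured when the call began, along the tool's axes at that moment; what a row does not reach only later rows make up. A row lasts 1/10 s, in which the tool goes at most 50 mm and 8.59 degrees, less where a joint would pass 70% of its speed; a pose out of reach is approached as far as the arm can. A call with a gripper value outside its range is refused whole. The fingers move at their own pace and stop on an object; "squeeze" is the grip in N (left out, the last holds). Time passes only in rows, so rows that repeat a pose let the fingers close. It gives the time, the measured TCP pose, the force and the opening at its end, in the units of the state.
- manip.read_state(): the state, without advancing time (a new reading comes with each control period).
- manip.camera(name): name is "scene" or "top" or "wrist"; returns the picture (400x640x3 uint8, red, green, blue); there is no depth.
- manip.camera_params(name): a dict with "K" (3x3 intrinsics, pixels), "rvec" (rotation vector, rad) and "tvec" (3), from world to camera coordinates, as OpenCV has them. Camera axes: x right, y down, z forward; pixel columns grow to the right and rows downward; lengths in mm; the calibration is good to about 2 mm. The wrist camera is an equidistant fisheye: a pixel r from the principal point sees the ray r / f radians off the axis. A picture is of the moment at which its call begins: read the wrist's pose just before it. camera_params takes no time and is no camera call; for the wrist camera it gives the pose at the moment of the call.
- manip.sign_off(): hands the job in, once; it reports no verdict.
The state is a dict: "clock": time; "joints": joint angles; "qd": joint speeds; "effort": joint torques, N m; "eef_pos": TCP position; "eef_rot": TCP orientation; "wrist_force": force on the tool from outside, world axes, zero at the start; "moment": the same for the moment, N m; "finger_gap": finger opening in mm.
Only numpy, scipy, OpenCV 4.12 (cv2) and the standard library are available. Lean on these libraries where they do the work, as an engineer would, in place of code of your own. Each camera call takes 0.05 s, during which the arm holds its last target. There are 200 camera calls.

TASK

Stand the loose microscope eyepiece upright in the empty well of the optics case, fully down. Then swing the case's open lid over and press its free edge down past the spring catch until it clicks and stays shut by itself, never pushing on the case with more than 25 N. Leave everything else where it stands.

Things in the scene. Friction and masses are not known exactly. Their poses are not given: they have to be found in the camera images.
- eyepiece: the loose eyepiece to stow: a black round barrel 38 mm across on a steel tube 30 mm across, with one thin white ring, 44 mm high in all, about 0.12 kg (tube 0 to 18 mm up, barrel 18 to 44 mm up). It stands upright on the table beside the case, tube down. Origin: centre of its underside; z along its axis, up.
- case: the optics case, fixed to the table: open white box, 160 mm (its x) by 180 mm (its y), walls 5 mm thick, 54 mm high; a grey insert (top 28 mm above the table) has two round wells 44 mm across, 22 mm deep. The lid is hinged on the +x side, the catch is outside the -x side. Origin: centre of its underside; z up. It breaks if pushed with more than 25 N.
- well (a point): centre of the floor of the empty well, at (-15, -38, 6) mm in the case's frame; the other, at (-15, 38, 6) mm, already holds a like eyepiece. 25 mm of finger room on every side of an eyepiece in it. An eyepiece standing fully down has its origin here and its top 50 mm above the table.
- mate: the like eyepiece that already stands in the other well of the case; leave it there. Origin: centre of its underside.
- lid (a joint): lid angle, rad: 0 = shut and level (-0.055 to 0.055 when latched), 1.57 = upright; starts leaning back, open, at 1.75 to 2.05. The hinge is stiff: the lid stays where left above about 1.0 and sinks softly below that, onto two sprung rubber bumpers at about 0.105, not yet latched (let go unlatched, it springs back up to there). The free edge is the one away from the hinge.
- catch (a point): nominal place of the brass spring catch outside the case's -x wall, at (-93, 0, 48) mm in its frame. Pressing the lid's free edge, the force rises to 6 to 14 N, then drops as the lid's nose snaps under the catch; about 2 mm lower is a hard ledge. A hidden screw sets the true height of catch and ledge, so the lid's edge may latch up to 9 mm above or below level: feel for it.
- lid_edge (a point): middle of the lid's free edge, on its outer (upper) face, 168 mm from the hinge line: the place to press, marked with a 60 mm long yellow strip. The lid is a stiff teal plate 8 mm thick and 180 mm wide that ends 12 mm beyond this point. With the lid level this point is 73 mm above the table. Its axes are the lid's: z out of the outer face, x towards the hinge.
- lid_hinge (a point): a point on the lid's hinge line, in the middle, at (80, 0, 64) mm in the case's frame; the hinge runs along the case's y, and the lid opens upward.
- dish: closed glass petri dish 94 mm across, 15 mm high, loose on the table; leave it. Origin: centre of its underside.
- jar: small jar with a blue cap, 44 mm across, 50 mm high, loose; leave it. Origin: centre of its underside.
- rack: white rack with 15 capped test tubes, 90 by 142 mm, 110 mm high, loose; leave it. Origin: centre of its underside.
- wash_bottle: white bottle with a red cap, 64 mm across, 160 mm high, loose; leave it. Origin: centre of its underside.
- beaker: glass beaker, 70 mm across, 85 mm high, loose; leave it. Origin: centre of its underside.
Not all that is in view belongs to the job. Leave any red or yellow look-alike of the eyepiece alone.

How it is judged (in metres and radians):
On the way, in this order (a step that is already met when the one before it is completed fails the run):
1. the eyepiece stands in the empty well, fully down (horizontal distance between eyepiece and well below 0.006 m and z of eyepiece in the frame of case below 0.009 m and angle between eyepiece's own z axis and vertical below 0.1 rad), for 0.2 s.
2. the lid's free edge has been pressed down (value of joint lid below 0.065 rad), for 0.2 s.
At the end, for the whole second after the job is handed in: the eyepiece stands at rest in the formerly empty well, within 6 mm of its centre, fully down (3 mm) and upright (0.1 rad), and the lid stays latched by itself (angle below 0.065 rad) (all of step 1 and value of joint lid below 0.065 rad and linear speed of eyepiece below 0.02 m/s); the robot touches nothing.
It fails at once if the robot pushes on the case or its lid with more than 25 N (contact force between any of the arm, the fingers and case above 25 N).
It fails at once if another thing is pushed more than 30 mm from its place (distance of any of dish, jar, rack, wash_bottle, beaker, mate from where it was at the start of the episode above 0.03 m).
It fails at once if another thing is tipped over (angle between any of jar, rack, wash_bottle, beaker, mate's own z axis and vertical above 0.6 rad).
It also fails if it takes over 72 s, if anything falls off the work surface, if the arm or the gripper's body presses on something with over 40 N, if the wrist force passes 120 N, or if a joint passes its speed limit or range.

## Working session

There is one attempt and no reset: what is moved stays moved. The work goes in short steps, Python scripts to look and compute and a tool call to move; the robot and the scene stay as the last step left them, time stands still between calls to the robot, and variables do not carry over. Pictures are saved under pics/ and viewed, about 8 in all and at most 12, crops included, and the job is handed in when it is done.

Besides the shell and the picture viewer there is one more tool, called after "Request:" as name(argument=value, ...), one argument or row to a line, values as JSON. play_rows: Moves the arm, as the interface text tells. Its arguments: {"type":"object","properties":{"series":{"type":"array","items":{"type":"array"}},"squeeze":{"type":"number"}},"required":["series"]}

```bash
mkdir -p pics
cat > h.py <<'E'
import numpy as np, cv2
from scipy.spatial.transform import Rotation as Ro
from cell import manip
def cam(n):
    p=manip.camera_params(n); return np.array(p["K"],float),Ro.from_rotvec(np.ravel(p["rvec"])).as_matrix(),np.ravel(p["tvec"]).astype(float)
def ray(c,u,v,fish=False):
    K,R,t=c; x=(u-K[0,2])/K[0,0]; y=(v-K[1,2])/K[1,1]
    if fish:
        r=np.hypot(x,y)+1e-12; d=np.array([x/r*np.sin(r),y/r*np.sin(r),np.cos(r)])
    else: d=np.array([x,y,1.])
    return -R.T@t, R.T@d
def onz(c,u,v,z,fish=False):
    o,d=ray(c,u,v,fish); return o+d*(z-o[2])/d[2]
def proj(c,P):
    K,R,t=c; q=R@np.asarray(P,float)+t; return (K@(q/q[2]))[:2]
def shot(n,f):
    c=cam(n); im=manip.camera(n); cv2.imwrite(f"pics/{f}.png",im[:,:,::-1]); return c,im
E
python3 - <<'E'
from h import *
print(manip.read_state())
for n in("top","scene","wrist"):
    c,im=shot(n,n+"0"); print(n,c[0][0,0],c[0][:2,2],-c[1].T@c[2],c[1][2])
E
```

```text
{'clock': 0.0, 'joints': array([-1.37459932e+00,  3.00461532e-01,  1.52162886e+00,  1.22074204e-05,
        1.32068744e+00, -6.65858120e-02]), 'qd': array([-1.76851714e-04,  9.10488895e-04, -2.59971697e-04, -9.70785555e-04,
        3.61401813e-05,  1.14221653e-03]), 'effort': array([ 1.25940158e-03, -5.31804264e+01, -3.52738094e+01,  7.08442647e-02,
        2.44195590e-02, -9.08706420e-05]), 'eef_pos': array([ 142.82605631, -530.84210286,  204.87136661]), 'eef_rot': array([-1.57197809e+00,  9.06555537e-05, -2.87881291e+00]), 'wrist_force': array([-0.53094446,  0.04710882,  0.76117227]), 'moment': array([0.03431486, 0.02877702, 0.02638826]), 'finger_gap': 93.78977270858998}
top 438.9749243118731 [311.46202467 203.65152704] [ 541.15223044 -144.5920685  1007.57441533] [ 0.06278868  0.0133213  -0.99793794]
scene 476.3255346254472 [319.66725526 200.10814795] [961.9331029  526.00425646 717.2999675 ] [-0.36618731 -0.6701759  -0.64557812]
wrist 309.70691628693146 [322.47870472 200.63726955] [ 218.59089323 -511.14558039  384.32144542] [-0.25778883 -0.06974229 -0.96368093]
```

View pics/top0.png

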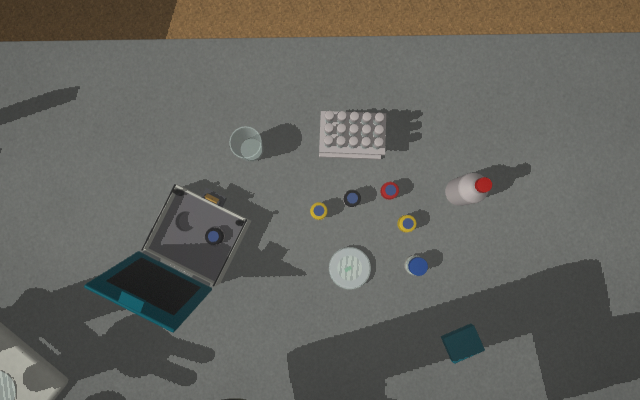

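View pics/scene0.png

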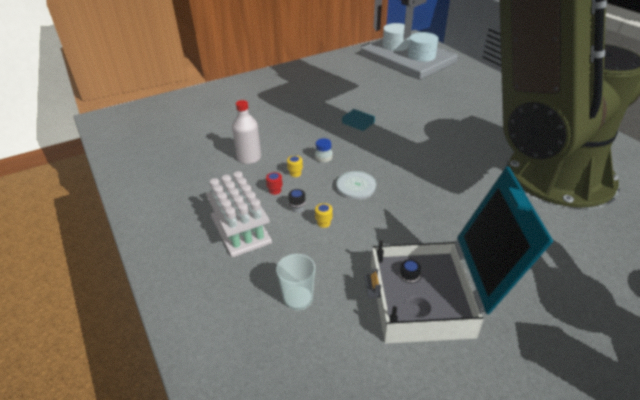

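Run:
```python
from h import *
t=cam("top"); s=cam("scene")
it=cv2.imread("pics/top0.png"); 
r=lambda p:np.round(p,1)
print("eyep top z44",r(onz(t,352,198,44)),"scene",r(onz(s,297,193,44)))
print("mate z50",r(onz(t,214.5,236.5,50)), "scene", r(onz(s,411,267,50)))
print("well z28",r(onz(t,185,221,28)),"scene", r(onz(s,416,307,28)))
for n,(u,v,z) in dict(c1=(177,187,54),c2=(245,220,54),c3=(215,285,54),c4=(143,250,54),catch=(212,198,48),dish=(350,268,15),jar=(418,267,50),b=(246,143,85),rack=(353,132,110),y1=(318,211,44),red=(389,190,44),y2=(407,223,44),wb=(484,185,160)).items(): print(n,r(onz(t,u,v,z)))
a=cv2.resize(it[150:310,80:280],None,fx=4,fy=4,interpolation=cv2.INTER_CUBIC)
b=cv2.resize(it[170:250,290:430],(560,320),interpolation=cv2.INTER_CUBIC)
cv2.imwrite("pics/ca.png",a[:600]);
sc=cv2.imread("pics/scene0.png");d=cv2.resize(sc[140:240,250:350],(320,320),interpolation=cv2.INTER_CUBIC)
cv2.imwrite("pics/cb.png",np.vstack([a[:,:800][:0],np.hstack([b[:,:480],d])]))
```

```text
eyep top z44 [ 613.5 -221.    44. ] scene [ 611.3 -220.3   44. ]
mate z50 [531.4  80.4  50. ] scene [533.  87.  50.]
well z28 [566.3 152.   28. ] scene [569.3 151.5  28. ]
c1 [640.2 162.5  54. ]
c2 [566.7  13.1  54. ]
c3 [427.   77.7  54. ]
c4 [503.3 235.2  54. ]
catch [615.8  86.9  48. ]
dish [ 458.3 -216.7   15. ]
jar [ 462.4 -360.8   50. ]
b [729.8   6.1  85. ]
rack [ 745.3 -219.6  110. ]
y1 [ 585.5 -146.    44. ]
red [ 630.4 -302.4   44. ]
y2 [ 557.6 -340.4   44. ]
wb [ 627.7 -466.5  160. ]
```

View pics/ca.png

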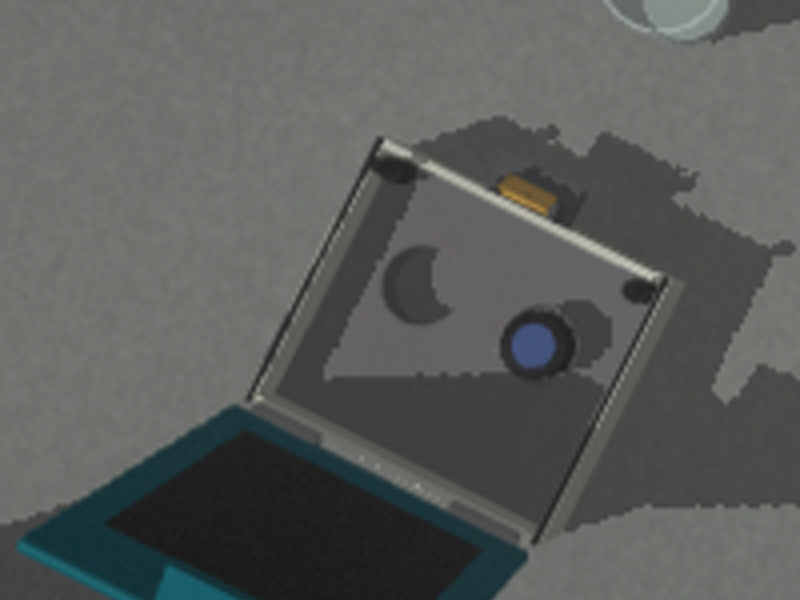

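View pics/cb.png

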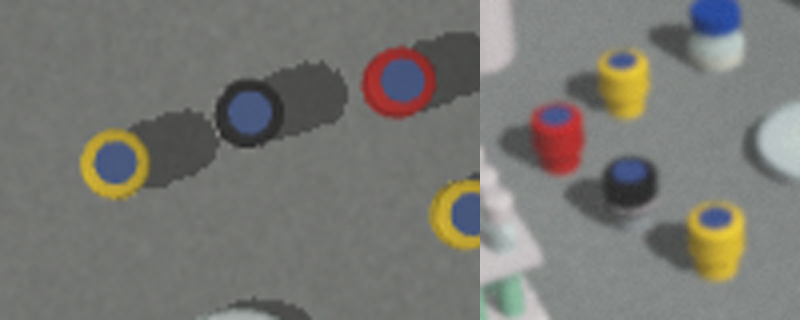

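The target is the black one at top (352,198) and scene (297,193), at about (612,-221) mm. It stands on a steel tube with a white ring. Other things it could be taken for:
- the mate in the case, at top (214,236)
- yellow look-alikes at (318,211) and (407,223)
- a red look-alike at (389,190)

The case's empty well is at top (185,221), and the case yaw is about 154°. Next I move over the eyepiece and look with the wrist camera.

Request:
play_rows(
  series=[
    [[-0.04,0,-0.013],0,0],
    [[-0.08,0,-0.026],0,0],
    [[-0.12,0,-0.04],0,0.2],
    [[-0.16,0,-0.053],0,0.4],
    [[-0.2,0,-0.066],0,0.4],
    [[-0.24,0,-0.08],0,0.4],
    [[-0.28,0,-0.093],0,0.4],
    [[-0.32,0,-0.106],0,0.4],
    [[-0.36,0,-0.12],0,0.4],
    [[-0.4,0,-0.133],0,0.4],
    [[-0.44,0.01,-0.146],0,0.4],
    [[-0.48,0.03,-0.16],0,0.4],
    [[-0.51,0.05,-0.17],0,0.4],
    [[-0.534,0.065,-0.178],0,0.4],
    [[-0.534,0.065,-0.178],0,0.4],
    [[-0.534,0.065,-0.178],0,0.4],
    [[-0.534,0.065,-0.178],0,0.4],
  ],
  squeeze=15,
)

```text
clock: 1.85
eef_pos: [611.9, -221.0, 141.0]
eef_rot: [-1.571, 0.001, -2.88]
wrist_force: [0.2, 0.1, -0.1]
finger_gap: 56.1
```

Run:
```python
from h import *
s=manip.read_state(); print(s["eef_pos"],s["eef_rot"],s["finger_gap"])
c,im=shot("wrist","w1")
K,R,t=c
def fp(P):
    q=R@np.array(P,float)+t; r=np.arctan2(np.hypot(q[0],q[1]),q[2]); f=np.hypot(q[0],q[1])
    return K[0,2]+K[0,0]*r*q[0]/f, K[1,2]+K[1,1]*r*q[1]/f
print(fp((612.5,-220.6,44)))
```

```text
[ 611.90677811 -220.99547965  140.99821485] [-1.57102521e+00  6.87334131e-04 -2.87950638e+00] 56.08233801531257
(np.float64(321.3510177887264), np.float64(201.75789223091132))
```

View pics/w1.png

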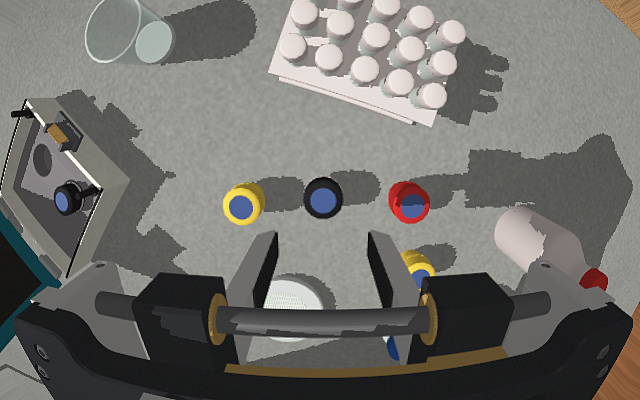

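```bash
cat >> h.py <<'E'
def toolshift(P):
    s=manip.read_state(); Rt=Ro.from_euler("xyz",s["eef_rot"]).as_matrix(); return Rt.T@(np.asarray(P)-s["eef_pos"])
E
python3 - <<'E'
from h import *
c=cam("wrist"); im=cv2.imread("pics/w1.png").astype(int); h=im[170:230,295:350]
m=((h[...,0]>h[...,2]+40)).astype(np.uint8); M=cv2.moments(m,True); u,v=295+M["m10"]/M["m00"],170+M["m01"]/M["m00"]
P=onz(c,u,v,44,True); print(u,v,M["m00"],P); P[2]=25; print(toolshift(P))
# case from wrist: mate top
h=im[180:220,45:80]; m=((h[...,0]>h[...,2]+40)).astype(np.uint8); M=cv2.moments(m,True); u,v=45+M["m10"]/M["m00"],180+M["m01"]/M["m00"]
print(u,v,M["m00"],onz(c,u,v,50,True),"well",onz(c,42,161,28,True))
t=cam("top"); im=cv2.imread("pics/top0.png").astype(int)
for n,(u0,v0,z) in dict(mate=(214,236,50),eye=(352,198,44)).items():
    h=im[v0-9:v0+10,u0-9:u0+10]; m=((h[...,0]>h[...,2]+40)).astype(np.uint8); M=cv2.moments(m,True); print(n,onz(t,u0-9+M["m10"]/M["m00"],v0-9+M["m01"]/M["m00"],z))
E
```

```text
322.72447013487476 200.1290944123314 519.0 [ 614.31880564 -221.56681182   44.        ]
[ -2.1221328  116.19067304   1.05769007]
61.32960893854749 201.45251396648044 179.0 [532.85852101  83.04755103  50.        ] well [566.03235013 149.93786329  28.        ]
mate [532.47337308  83.84579822  50.        ]
eye [ 614.56926573 -220.9701107    44.        ]
```

Request:
play_rows(
  series=[
    [[-0.002,0.03,0.001],0,0.4],
    [[-0.002,0.06,0.001],0,0.4],
    [[-0.002,0.09,0.001],0,0.4],
    [[-0.002,0.105,0.001],0,0.4],
    [[-0.002,0.116,0.001],0,0.4],
    [[-0.002,0.116,0.001],0,0.4],
    [[-0.002,0.116,0.001],0,0.4],
    [[-0.002,0.116,0.001],0,0.7],
    [[-0.002,0.116,0.001],0,0.8],
    [[-0.002,0.116,0.001],0,0.8],
    [[-0.002,0.116,0.001],0,0.8],
    [[-0.002,0.116,0.001],0,0.8],
  ],
  squeeze=20,
)

```text
clock: 3.1
eef_pos: [614.5, -221.6, 25.9]
eef_rot: [-1.57, 0.002, -2.88]
wrist_force: [-1.3, 1.2, 6.8]
finger_gap: 37.3
```

Request:
play_rows(
  series=[
    [[0,-0.04,0],0,0.8],
    [[0,-0.08,0],0,0.8],
    [[0,-0.124,0],0,0.8],
    [[-0.005,-0.124,-0.037],0,0.8],
    [[-0.01,-0.124,-0.075],-0.1,0.8],
    [[-0.015,-0.124,-0.112],-0.2,0.8],
    [[-0.02,-0.124,-0.15],-0.3,0.8],
    [[-0.025,-0.124,-0.187],-0.4,0.8],
    [[-0.03,-0.124,-0.225],-0.5,0.8],
    [[-0.035,-0.124,-0.262],-0.6,0.8],
    [[-0.04,-0.124,-0.3],-0.7,0.8],
    [[-0.045,-0.124,-0.337],-0.8,0.8],
    [[-0.05,-0.124,-0.373],-0.86,0.8],
    [[-0.05,-0.124,-0.373],-0.86,0.8],
    [[-0.05,-0.124,-0.373],-0.86,0.8],
    [[-0.05,-0.124,-0.373],-0.86,0.8],
  ],
)

```text
clock: 4.7
eef_pos: [566.1, 150.7, 149.6]
eef_rot: [-1.569, 0.0, -2.021]
wrist_force: [-0.1, 0.3, -1.2]
finger_gap: 37.6
```

Run:
```python
from h import *
s=manip.read_state(); print(s["eef_pos"],s["eef_rot"],s["finger_gap"],s["wrist_force"])
c,im=shot("wrist","w2")
```

```text
[566.11870895 150.72701693 149.63625003] [-1.56927292e+00  3.82767812e-04 -2.02112800e+00] 37.611417279651945 [-0.11469896  0.31608056 -1.15866842]
```

View pics/w2.png

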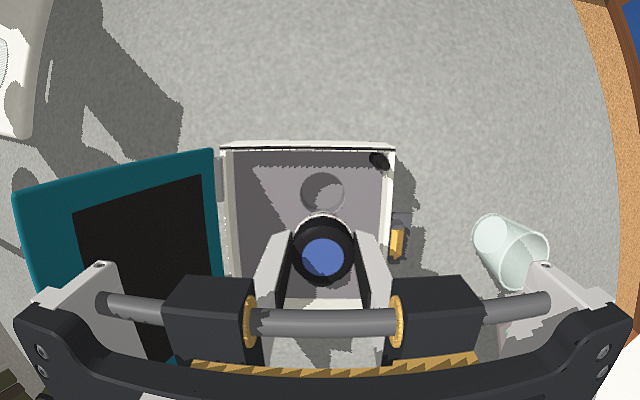

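Run:
```python
from h import *
c=cam("wrist"); im=cv2.imread("pics/w2.png"); g=cv2.GaussianBlur(cv2.cvtColor(im,cv2.COLOR_BGR2GRAY),(3,3),0).astype(int)
for v in(185,190,195): print(v,g[v,290:356:2])
print(g[162:222:2,322])
A=[onz(c,*p,28,True)[:2] for p in((300,192),(345,192),(322,171.5))]
print(A,np.linalg.norm(A[0]-A[1]))
m=(A[0]+A[1])/2; print("mid",m,"toptomid",np.linalg.norm(A[2]-m))
# rim corners z54
for p in((222,146),(396,146)): print(onz(c,*p,54,True))
print(toolshift([566,151,31]))
cv2.imwrite("pics/w2c.png",cv2.resize(im[130:290,210:410],(800,640),interpolation=cv2.INTER_CUBIC)[:600])
```

```text
185 [150 150 151 150 150 145 101  89  91  90  91  90  90  90  91  91  89  89
  97 124 143 151 148 142 152 136 138 147 150 150 149 150 150]
190 [150 150 150 150 150 105  85  91  91  91  91  91  90  90  88 106 147 149
 149 148 148 149 149 149 149 149 139 139 150 150 150 150 150]
195 [151 151 150 150 150  98  77  90  90  91  90  90  89  90 136 149 148 148
 148 148 148 148 147 148 148 147 130 142 150 150 150 149 149]
[ 92  91 107 150 150 110  90  91  91  90  90  90  89 121 147 149 148 148
 148 148 148 148 148 141 149 136 223  67  32  34]
[array([548.32084742, 162.62346544]), array([588.95553031, 142.94720013]), array([577.25572403, 171.75418903])] 45.147899950183195
mid [568.63818887 152.78533279] toptomid 20.834572697531037
[507.40921738 238.32561346  54.        ]
[649.97435622 168.42314676  54.        ]
[ -0.2548716  118.67678004  -0.57620814]
```

View pics/w2c.png

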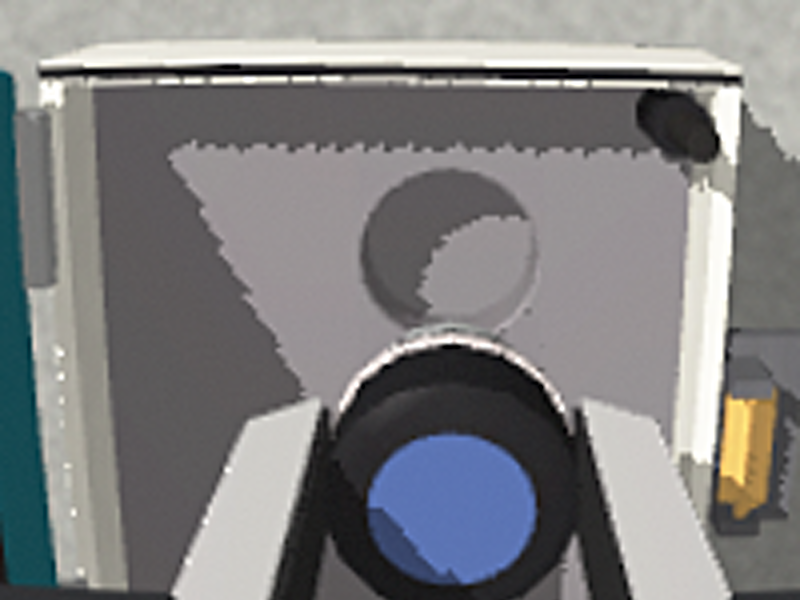

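Run:
```python
from h import *
c=cam("wrist"); im=cv2.imread("pics/w2.png").astype(int); h=im[225:290,290:355]
m=((h[...,0]>h[...,2]+40)).astype(np.uint8); M=cv2.moments(m,True); u,v=290+M["m10"]/M["m00"],225+M["m01"]/M["m00"]
print(u,v,onz(c,u,v,149.6+18.1,True),onz(c,322.2,192.3,28,True))
print(toolshift([568.3,151.6,31.9]))
```

```text
322.5324259407526 256.7157726180945 [566.70176403 149.58206975 167.7       ] [568.22211537 152.62528748  28.        ]
[ -1.79711363 117.7804363    1.23433251]
```

Request:
play_rows(
  series=[
    [[-0.0026,0.03,0.0008],0,0.8],
    [[-0.0026,0.06,0.0008],0,0.8],
    [[-0.0026,0.085,0.0008],0,0.8],
    [[-0.0026,0.1,0.0008],0,0.8],
    [[-0.0026,0.106,0.0008],0,0.8],
    [[-0.0026,0.11,0.0008],0,0.8],
    [[-0.0026,0.113,0.0008],0,0.8],
    [[-0.0026,0.115,0.0008],0,0.8],
    [[-0.0026,0.115,0.0008],0,0.8],
  ],
)

```text
clock: 5.65
eef_pos: [568.4, 152.6, 35.1]
eef_rot: [-1.569, 0.001, -2.021]
wrist_force: [0.8, -1.1, -0.1]
finger_gap: 37.6
```

Request:
play_rows(
  series=[
    [[0,0.001,0],0,0.8],
    [[0,0.002,0],0,0.8],
    [[0,0.003,0],0,0.8],
    [[0,0.003,0],0,0.8],
  ],
)

```text
clock: 6.05
eef_pos: [568.4, 152.6, 32.0]
eef_rot: [-1.569, 0.001, -2.021]
wrist_force: [-0.8, 0.1, -0.1]
finger_gap: 37.8
```

Request:
play_rows(
  series=[
    [[0,0,0],0,0.55],
    [[0,0,0],0,0.47],
    [[0,0,0],0,0.47],
    [[0,0,0],0,0.47],
    [[0,-0.03,0],0,0.47],
    [[0,-0.07,0],0,0.47],
    [[0,-0.118,0],0,0.47],
    [[0,-0.118,0],0,0.47],
    [[0,-0.118,0],0,0.47],
  ],
)

```text
clock: 6.95
eef_pos: [568.5, 152.6, 150.8]
eef_rot: [-1.567, 0.002, -2.021]
wrist_force: [-0.5, -0.4, -0.7]
finger_gap: 49.6
```

Run:
```python
from h import *
s=manip.read_state(); print(s["eef_pos"],s["finger_gap"],s["wrist_force"])
c,im=shot("wrist","w3"); c2,im2=shot("scene","s3")
b=im2[150:350,330:580]
a=im[120:320,210:410]
cv2.imwrite("pics/w3c.png",np.hstack([cv2.resize(a,(400,400)),cv2.resize(b,(400,400))])[:,:,::-1])
```

```text
[568.48068453 152.63664795 150.84466246] 49.63052215933131 [-0.54933453 -0.40034536 -0.72892165]
```

View pics/w3c.png

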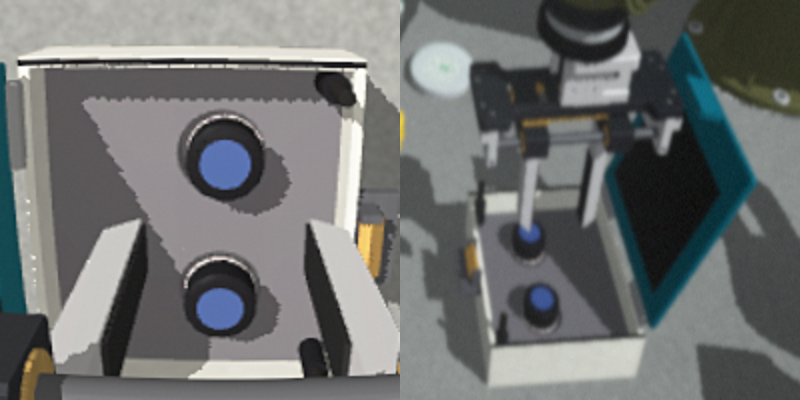

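```bash
cat >> h.py <<'E'
def tri(rs):
    A=np.zeros((3,3));b=np.zeros(3)
    for o,d in rs:
        d=d/np.linalg.norm(d);Q=np.eye(3)-np.outer(d,d);A+=Q;b+=Q@o
    P=np.linalg.solve(A,b); return P,[np.linalg.norm(np.cross(P-o,d/np.linalg.norm(d))) for o,d in rs]
E
python3 - <<'E'
from h import *
w=cam("wrist");s=cam("scene");t=cam("top")
def blue(f,u0,v0,r):
    im=cv2.imread(f"pics/{f}.png").astype(int);h=im[v0-r:v0+r,u0-r:u0+r];m=(h[...,0]>h[...,2]+40).astype(np.uint8);M=cv2.moments(m,True);return u0-r+M["m10"]/M["m00"],v0-r+M["m01"]/M["m00"]
we=blue("w3",322,202,20);wm=blue("w3",320,274,20);se=blue("s3",418,299,7);sm=blue("s3",411,267,7)
print(we,wm,se,sm)
print("eye",onz(w,*we,50,True),tri([ray(w,*we,True),ray(s,*se)]));print("mate",onz(w,*wm,50,True),tri([ray(w,*wm,True),ray(s,*sm)]))
print("lid A",tri([ray(t,85,287),ray(s,508,168)]));print("lid B",tri([ray(t,175,332),ray(s,551,239)]))
print("lid A'",tri([ray(t,175,332),ray(s,508,168)]));print("lid B'",tri([ray(t,85,287),ray(s,551,239)]))
E
```

```text
(322.03300970873784, 201.84271844660194) (319.57323232323233, 273.93939393939394) (418.19847328244276, 298.6412213740458) (411.1807228915663, 266.3975903614458)
eye [567.84060931 151.46768871  50.        ] (array([567.91123657, 151.7246387 ,  50.81632255]), [np.float64(0.05680842782267572), np.float64(0.05680842782269028)])
mate [532.32885233  83.85107208  50.        ] (array([532.15025511,  85.12421446,  50.40164828]), [np.float64(1.0322049170648255), np.float64(1.0322049170648022)])
lid A (array([471.17852247, 200.72120287, 330.53398804]), [np.float64(16.778903854699475), np.float64(16.778903854699333)])
lid B (array([314.93413188, 173.51430608,  82.54692002]), [np.float64(25.454708314781406), np.float64(25.454708314781495)])
lid A' (array([365.66954239, 108.0184825 , 226.62457828]), [np.float64(0.7482364779840698), np.float64(0.7482364779841357)])
lid B' (array([446.49383446, 265.60151652, 232.07282764]), [np.float64(0.37169050395957554), np.float64(0.3716905039596522)])
```

The eyepiece is seated: its top triangulates to z 50.8 at (568,152), and the mate's top to 50.4. The lid angle measures about 1.94 rad. Next I go up and over the lid to get behind it.

Request:
play_rows(
  series=[
    [[0,-0.04,0],0,0.7],
    [[0,-0.08,0],0,1],
    [[0,-0.119,0],0,1],
    [[0,-0.119,0],0.017,1],
    [[0.006,-0.119,-0.034],0.017,1],
    [[0.012,-0.119,-0.068],0.017,1],
    [[0.018,-0.119,-0.102],0.017,1],
    [[0.024,-0.119,-0.136],0.017,1],
    [[0.03,-0.119,-0.17],0.017,1],
    [[0.035,-0.119,-0.202],0.017,1],
    [[0.035,-0.119,-0.202],0.017,1],
    [[0.035,-0.119,-0.202],0.017,1],
  ],
)

```text
clock: 8.25
eef_pos: [370.3, 209.1, 266.8]
eef_rot: [-1.571, -0.001, -2.038]
wrist_force: [-0.0, 0.1, 0.0]
finger_gap: 0.4
```

Run:
```python
from h import *
s=manip.read_state(); print(s["eef_pos"],s["eef_rot"],s["finger_gap"],s["wrist_force"])
c,im=shot("wrist","w4"); c2,im2=shot("scene","s4")
cv2.imwrite("pics/w4c.png",np.hstack([cv2.resize(im,(400,250)),cv2.resize(im2[60:310,340:640],(400,250))])[:,:,::-1])
```

```text
[370.33492815 209.07052098 266.780903  ] [-1.57077877e+00 -1.24529492e-03 -2.03764631e+00] 0.3953161089436017 [-0.01734102  0.09270189  0.04368647]
```

View pics/w4c.png

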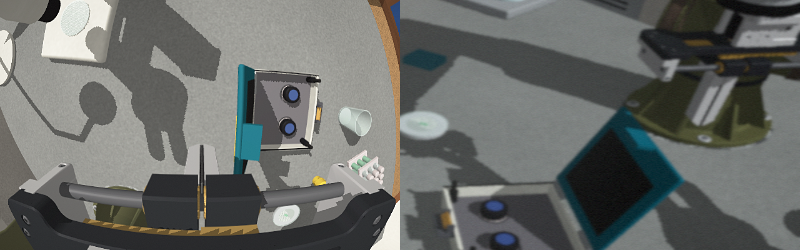

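Request:
play_rows(
  series=[
    [[0,0.03,0],0,1],
    [[0,0.06,0],0,1],
    [[0,0.077,0],0,1],
    [[0,0.077,0.005],0,1],
    [[0,0.077,0.01],0,1],
    [[0,0.077,0.014],0,1],
    [[0,0.077,0.018],0,1],
    [[0,0.077,0.022],0,1],
    [[0,0.077,0.026],0,1],
    [[0,0.077,0.03],0,1],
  ],
)

```text
clock: 9.35
eef_pos: [398.0, 195.0, 190.0]
eef_rot: [-1.571, -0.001, -2.039]
wrist_force: [-1.4, 1.1, 0.6]
finger_gap: 0.1
```

Request:
play_rows(
  series=[
    [[0,0,0.005],0,1],
    [[0,0,0.01],0,1],
    [[0,0,0.015],0,1],
    [[0,0,0.02],0,1],
    [[0,0,0.025],0,1],
    [[0,0,0.03],0,1],
    [[0,0,0.035],0,1],
    [[0,0,0.04],0,1],
    [[0,0,0.045],0,1],
    [[0,0,0.05],0,1],
    [[0,0,0.055],0,1],
    [[0,0,0.06],0,1],
    [[0,0,0.065],0,1],
  ],
)

```text
clock: 10.65
eef_pos: [456.4, 165.6, 190.0]
eef_rot: [-1.571, -0.001, -2.039]
wrist_force: [-0.5, 0.4, 0.3]
finger_gap: 0.6
```

Request:
play_rows(
  series=[
    [[0,0,0.006],0,1],
    [[0,0,0.012],0,1],
    [[0,0,0.018],0,1],
    [[0,0,0.024],0,1],
    [[0,0,0.03],0,1],
    [[0,0,0.037],0,1],
    [[0,0.001,0.044],0,1],
    [[0,0.002,0.051],0,1],
    [[0,0.003,0.058],0,1],
    [[0,0.004,0.065],0,1],
    [[0,0.006,0.072],0,1],
    [[0,0.009,0.079],0,1],
    [[0,0.012,0.086],0,1],
    [[0,0.015,0.093],0,1],
  ],
)

```text
clock: 12.05
eef_pos: [539.9, 123.3, 174.7]
eef_rot: [-1.571, -0.001, -2.039]
wrist_force: [0.3, 0.4, -0.2]
finger_gap: 0.6
```

Run:
```python
from h import *
s=manip.read_state(); print(s["eef_pos"],s["finger_gap"],s["wrist_force"])
c,im=shot("wrist","w5"); c2,im2=shot("scene","s5")
cv2.imwrite("pics/w5c.png",np.hstack([cv2.resize(im,(400,250)),cv2.resize(im2[110:360,300:600],(400,333))[:250]])[:,:,::-1])
```

```text
[539.9015214  123.28504029 174.68902908] 0.6436454941430299 [ 0.31047109  0.40528631 -0.24060525]
```

View pics/w5c.png

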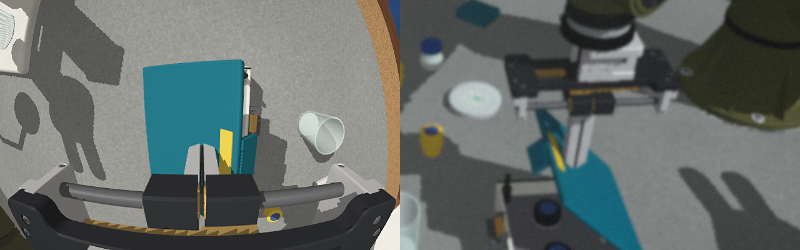

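Request:
play_rows(
  series=[
    [[0,0.003,0.007],0,1],
    [[0,0.006,0.014],0,1],
    [[0,0.01,0.021],0,1],
    [[0,0.014,0.028],0,1],
    [[0,0.019,0.035],0,1],
    [[0,0.025,0.042],0,1],
    [[0,0.032,0.049],0,1],
    [[0,0.039,0.055],0,1],
    [[0,0.046,0.061],0,1],
    [[0,0.053,0.067],0,1],
    [[0,0.059,0.071],0,1],
    [[0,0.065,0.074],0,1],
    [[0,0.071,0.074],0,1],
    [[0,0.075,0.074],0,1],
    [[0,0.075,0.074],0,1],
    [[0,0.075,0.074],0,1],
  ],
)

```text
clock: 13.75
eef_pos: [605.7, 89.7, 99.5]
eef_rot: [-1.571, -0.002, -2.039]
wrist_force: [-0.3, -0.5, 0.2]
finger_gap: 0.5
```

Run:
```python
from h import *
s=manip.read_state(); print(s["eef_pos"],s["finger_gap"],s["wrist_force"])
c,im=shot("wrist","w6"); c2,im2=shot("scene","s6")
cv2.imwrite("pics/w6c.png",np.hstack([cv2.resize(im,(400,250)),cv2.resize(im2[160:360,350:550],(400,400))[:250]])[:,:,::-1])
```

```text
[605.74318399  89.72780407  99.53896327] 0.5071348155208114 [-0.34555968 -0.46434301  0.24134838]
```

View pics/w6c.png

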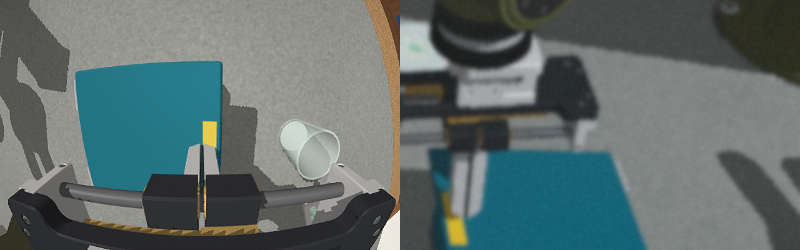

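Request:
play_rows(
  series=[
    [[0,0.002,0.004],0,1],
    [[0,0.004,0.004],0,1],
    [[0,0.006,0.004],0,1],
    [[0,0.008,0.004],0,1],
    [[0,0.008,0.004],0,1],
  ],
)

```text
clock: 14.35
eef_pos: [609.2, 87.9, 91.3]
eef_rot: [-1.571, -0.002, -2.039]
wrist_force: [0.5, 0.2, 0.5]
finger_gap: 0.3
```

Request:
play_rows(
  series=[
    [[0,0.0005,0],0,1],
    [[0,0.001,0],0,1],
    [[0,0.0015,0],0,1],
    [[0,0.0015,0],0,1],
  ],
)

```text
clock: 14.75
eef_pos: [609.3, 87.9, 89.9]
eef_rot: [-1.571, -0.002, -2.039]
wrist_force: [-0.4, -0.3, 0.2]
finger_gap: 0.5
```

Request:
play_rows(
  series=[
    [[0,0.0005,0],0,1],
    [[0,0.001,0],0,1],
    [[0,0.0015,0],0,1],
    [[0,0.0015,0],0,1],
  ],
)

```text
clock: 15.15
eef_pos: [609.4, 87.8, 88.4]
eef_rot: [-1.571, -0.001, -2.039]
wrist_force: [0.4, -0.3, 0.4]
finger_gap: 0.9
```

Request:
play_rows(
  series=[
    [[0,0.0005,0],0,1],
    [[0,0.001,0],0,1],
    [[0,0.0015,0],0,1],
    [[0,0.0015,0],0,1],
  ],
)

```text
clock: 15.55
eef_pos: [609.4, 87.9, 86.8]
eef_rot: [-1.571, -0.001, -2.039]
wrist_force: [-0.0, -0.9, 1.2]
finger_gap: 0.3
```

Request:
play_rows(
  series=[
    [[0,0.0005,0],0,1],
    [[0,0.001,0],0,1],
    [[0,0.001,0],0,1],
  ],
)

```text
clock: 15.85
eef_pos: [609.5, 87.8, 86.0]
eef_rot: [-1.571, -0.001, -2.039]
wrist_force: [0.3, -0.7, 3.5]
finger_gap: 0.7
```

Request:
play_rows(
  series=[
    [[0,0.0005,0],0,1],
    [[0,0.001,0],0,1],
    [[0,0.001,0],0,1],
  ],
)

```text
clock: 16.15
eef_pos: [609.6, 87.8, 85.3]
eef_rot: [-1.57, -0.001, -2.039]
wrist_force: [-0.5, -1.3, 6.2]
finger_gap: 0.4
```

Request:
play_rows(
  series=[
    [[0,0.0005,0],0,1],
    [[0,0.001,0],0,1],
    [[0,0.001,0],0,1],
  ],
)

```text
clock: 16.45
eef_pos: [609.7, 87.8, 84.8]
eef_rot: [-1.57, -0.001, -2.039]
wrist_force: [-1.1, -1.3, 5.3]
finger_gap: 1.0
```

Request:
play_rows(
  series=[
    [[0,0.0005,0],0,1],
    [[0,0.001,0],0,1],
    [[0,0.001,0],0,1],
  ],
)

```text
clock: 16.75
eef_pos: [609.7, 87.7, 84.0]
eef_rot: [-1.57, -0.001, -2.039]
wrist_force: [-0.3, -1.5, 4.3]
finger_gap: 0.6
```

Request:
play_rows(
  series=[
    [[0,0.0005,0],0,1],
    [[0,0.001,0],0,1],
    [[0,0.001,0],0,1],
  ],
)

```text
clock: 17.05
eef_pos: [609.8, 87.7, 82.9]
eef_rot: [-1.57, -0.001, -2.039]
wrist_force: [1.0, -1.8, 2.2]
finger_gap: 0.7
```

Request:
play_rows(
  series=[
    [[0,0.0005,0],0,1],
    [[0,0.001,0],0,1],
    [[0,0.001,0],0,1],
  ],
)

```text
clock: 17.35
eef_pos: [609.5, 87.8, 81.5]
eef_rot: [-1.571, -0.001, -2.039]
wrist_force: [-0.1, -0.3, 0.4]
finger_gap: 0.8
```

Request:
play_rows(
  series=[
    [[0,0.0005,0],0,1],
    [[0,0.001,0],0,1],
    [[0,0.001,0],0,1],
  ],
)

```text
clock: 17.65
eef_pos: [609.3, 87.8, 80.3]
eef_rot: [-1.571, -0.001, -2.039]
wrist_force: [-0.7, 0.6, 0.4]
finger_gap: 0.6
```

Request:
play_rows(
  series=[
    [[0,0.0005,0],0,1],
    [[0,0.001,0],0,1],
    [[0,0.001,0],0,1],
  ],
)

```text
clock: 17.95
eef_pos: [609.4, 87.8, 79.3]
eef_rot: [-1.571, -0.001, -2.039]
wrist_force: [1.6, -0.9, 1.5]
finger_gap: 0.7
```

Request:
play_rows(
  series=[
    [[0,0.0005,0],0,1],
    [[0,0.001,0],0,1],
    [[0,0.001,0],0,1],
  ],
)

```text
clock: 18.25
eef_pos: [609.5, 87.9, 78.9]
eef_rot: [-1.57, -0.001, -2.039]
wrist_force: [-3.1, -0.3, 7.5]
finger_gap: 0.7
```

Request:
play_rows(
  series=[
    [[0,-0.002,0],0,1],
    [[0,-0.01,0],0,1],
    [[0,-0.03,0],0,1],
    [[0,-0.06,0],0,1],
    [[0,-0.1,-0.03],0,1],
    [[0,-0.14,-0.07],0,1],
    [[0,-0.16,-0.11],0,1],
    [[0,-0.16,-0.15],0,1],
    [[0,-0.16,-0.15],0,1],
    [[0,-0.16,-0.15],0,1],
  ],
)

```text
clock: 19.25
eef_pos: [475.5, 156.0, 239.6]
eef_rot: [-1.57, -0.0, -2.038]
wrist_force: [0.7, 0.1, -0.2]
finger_gap: 0.8
```

Run:
```python
from h import *
s=manip.read_state(); print(s["eef_pos"],s["wrist_force"],s["clock"])
cs={}
for n in("top","scene"):
    c,im=shot(n,n+"7"); im=im.astype(int); u0,v0,u1,v1=(170,150,290,290) if n=="top" else (340,230,460,360)
    h=im[v0:v1,u0:u1]; m=((h[...,0]>h[...,2]+70)&(h[...,1]>h[...,2]+50)).astype(np.uint8)
    k,l,st,ce=cv2.connectedComponentsWithStats(m); i=1+np.argmax(st[1:,4]); print(n,st[1:],ce[i]+[u0,v0]); cs[n]=(c,ce[i]+[u0,v0])
print(tri([ray(c,*p) for c,p in cs.values()]))
x=np.array([-.893,.451,0]);H=np.array([465.2,161.3,64])
for z in(73,79,91): print("z",z,"expected top/scene px",*[proj(c,H-168*x+[0,0,z-64]) for c,_ in cs.values()])
a=cv2.imread("pics/scene7.png")[200:360,320:520];cv2.imwrite("pics/f.png",np.hstack([cv2.resize(a,(500,400)),cv2.resize(cv2.imread("pics/top7.png")[160:310,130:260],(300,400))]))
```

```text
[475.54629672 156.02118747 239.5534539 ] [ 0.74895904  0.09134958 -0.16922457] 19.25
top [[ 26  39  27  18 174]] [208.93103448 197.70689655]
scene [[ 30  30  12  26 196]] [375.59183673 272.56122449]
(array([613.80733676,  85.74853681,  80.36028446]), [np.float64(0.2466024545682401), np.float64(0.24660245456825158)])
z 73 expected top/scene px [209.81864545 197.40359269] [374.47873787 275.57615356]
z 79 expected top/scene px [209.12831498 197.18687434] [374.66699854 273.31108648]
z 91 expected top/scene px [207.72076697 196.74499688] [375.04881382 268.71725808]
```

View pics/f.png

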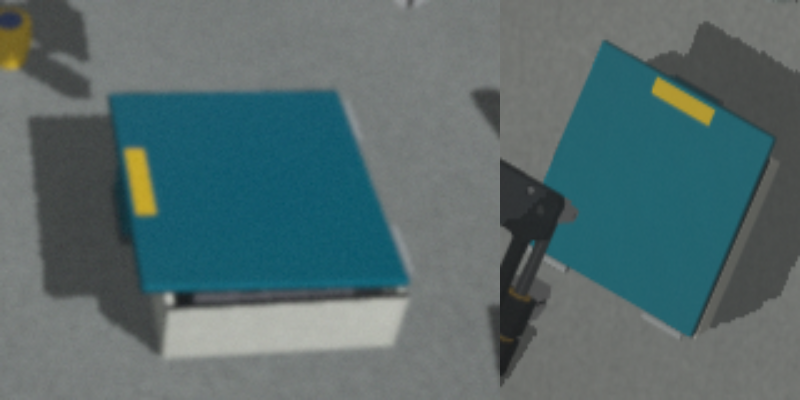

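Request:
play_rows(
  series=[
    [[0,-0.02,0],0,1],
    [[0,-0.02,0],0,1],
    [[0,-0.02,0],0,1],
    [[0,-0.02,0],0,1],
    [[0,-0.02,0],0,1],
    [[0,-0.02,0],0,1],
    [[0,-0.02,0],0,1],
    [[0,-0.02,0],0,1],
    [[0,-0.02,0],0,1],
    [[0,-0.02,0],0,1],
    [[0,-0.02,0],0,1],
    [[0,-0.02,0],0,1],
    [[0,-0.02,0],0,1],
    [[0,-0.02,0],0,1],
    [[0,-0.02,0],0,1],
  ],
)

```text
clock: 20.85
eef_pos: [476.3, 155.4, 258.7]
eef_rot: [-1.571, -0.001, -2.04]
wrist_force: [-0.4, -0.3, -0.4]
finger_gap: 0.3
```

Run:
```python
from h import *
def strip(im,b):
    u0,v0,u1,v1=b; h=im[v0:v1,u0:u1].astype(int); m=((h[...,0]>h[...,2]+70)&(h[...,1]>h[...,2]+50)).astype(np.uint8); M=cv2.moments(m,True); return np.array([u0+M["m10"]/M["m00"],v0+M["m01"]/M["m00"]])
r=[]
for n,b in(("top",(170,150,290,290)),("scene",(340,230,460,360))):
    c,im=shot(n,n+"8"); p=strip(im,b); print(n,p); r.append(ray(c,*p))
print(tri(r))
# same, before pressing (scene6 fully resting?) for contrast
a=cv2.imread("pics/s6.png")[:,:,::-1]; print("s6",strip(a,(340,230,460,360)))
```

```text
top [208.93103448 197.70689655]
scene [375.59183673 272.56122449]
(array([613.80733676,  85.74853681,  80.36028446]), [np.float64(0.2466024545682401), np.float64(0.24660245456825158)])
s6 [377.62857143 274.64761905]
```

```bash
python3 -c "
from cell import manip
print(manip.sign_off())"
```

```text
the job is handed in; nothing more can be done
None
```

I put the eyepiece in the empty well, swung the lid over and pressed it shut. I handed the job in at about 21 s on the clock. It gave no verdict.

**Eyepiece:** its top triangulated to (568, 152), 50.8 mm above the table; the mate's read 50.4 mm and fully down is 50 mm. It matched the well centre to about 1 mm. I could not check it again once the lid covered it.

**Lid:** while I pressed, the force rose to 6.2 N, dropped to about 0 as the lid snapped under the catch, then rose to 7.5 N on the ledge. Those are the readings at the end of each small step, so the true peak may be slightly higher, but all are well below the 25 N limit. With the arm clear, the edge strip sat at 80.4 mm, about 0.044 rad, and did not move between two checks 1.5 s apart. Resting unlatched it would be near 91 mm.

**What disagreed:**
- The tip first met the lid at about 87 mm, 4 mm lower than the nominal bumper height.
- The force fell over about 4 mm rather than in one sharp drop.
- The strip reads about 1.5 mm above the ledge contact, which fits the 2 mm of play under the catch plus calibration error.

**Other things:** I did not measure the other objects again at the end, but I saw no contact with any of them.

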